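# Fit the pantry lamp on the clamp stub and turn it up

### The job

Slide the square tube of the yellow lamp down over the stub on the bench clamp, with the hole on the button's side, and press it until it sits fully down on the collar and the brass spring button has popped out through the hole; keep hold of it until it is on the stub, do not drop it. Then roll the black thumbwheel on top of the lamp forward, towards the lamp's white light window, all the way to its stop. Leave the lamp standing latched and let the other things on the shelf stay where they are.

Things in the scene. Friction and masses are not known exactly. Their poses are not given: they have to be found in the camera images.
- lamp: battery pantry lamp, 0.24 kg nominal, upright and loose, standing on its open tube mouth. Origin: centre of the mouth (underside), z up along the tube, +x the lamp's front. Up to 100 mm it is an aluminium square tube, 27 mm inside, 32 mm outside, sides along its x and y; below 12 mm it flares to a lip 41 mm square inside, 47 mm outside. A yellow head sits on top
- hole (a point): centre of the 13 mm square hole in the tube's front (+x) wall, 42 mm above the lamp's origin; the wall is 2.5 mm thick
- head (a point): middle of the solid yellow head, 122 mm above the lamp's origin. The head is 46 mm along the lamp's x, 40 mm along y and 44 mm high (100 to 144 mm above the origin). Its plain +y and -y faces, 40 mm apart, are good to grip. A round white light window stands 5 mm out of its +x face, on the same side as the hole
- wheel_top (a point): top of the black thumbwheel, 150 mm above the lamp's origin, mid head. Wheel 36 mm across, 12 mm wide, axis along the lamp's y; only its top 6 mm shows, so it cannot be pinched: roll it by a fingertip pressed on top and dragged along the lamp's x. It is sprung: it sinks up to 3.5 mm, at 1.5 N rising to 5 N, and turns under about 0.6 N at its rim
- dimmer (a joint): turn of the thumbwheel in rad, 0 (darkest) to 1.6 (stop, full light); it stays where left. It grows as the top of the wheel is dragged towards the lamp's front (+x), 18 mm of rim for 1 rad. A white mark on the rim is 0.8 rad behind the top at 0 and 0.8 rad in front of it at 1.6
- clamp: steel bench clamp fixed on the shelf's front edge (away from the robot); top jaw 75 x 90 mm, 12 mm thick, on the shelf; origin on the shelf surface under the stub; it does not move
- stub: fixed upright square steel stub on the clamp, sides along its x and y, z up; origin at the centre of the underside of its collar (54 mm square, 8 mm thick). The stub is 24 mm square from 8 to 70 mm above the origin, then a cone to 78 mm. Its brass spring button stands out of the +x face, 50 mm above the origin
- seat (a point): centre of the collar's top face, 8 mm above the stub's origin, axes as the stub's: where the lamp's origin comes to lie, x with x, when it is fully home
- catch (a joint): how far the smooth brass button is pressed in, m: 0 fully out (its 10 mm round nose 7 mm out of the stub's face, showing through the hole), 0.0075 in. Spring: 7 N when out, 14 N when in. The tube's flare presses it in as the lamp is pushed down, with 3 to 10 N beyond the lamp's weight; inside the tube it stays 3 mm or more in, and springs out when the hole reaches it
- spinner: closed salad spinner, green bowl and white lid with a crank, 238 mm across, 192 mm high; origin at the centre of its underside
- tin_big: lowest and widest of three nested aluminium baking tins, 160 x 250 mm, 42 mm high; origin at the centre of its underside
- tin_mid: middle baking tin, standing inside the big one, its rim 55 mm above the shelf
- tin_small: innermost baking tin, standing inside the middle one, its rim 68 mm above the shelf
- pie_dish: round glass pie dish, 224 mm across, 42 mm high; origin at the centre of its underside
- reamer: wooden citrus reamer lying on its side, 148 mm long along its own x, 36 mm thick; origin on the shelf under its middle
- jar: small amber glass jar with a red cap, 56 mm across, 95 mm high; origin at the centre of its underside
- can: food can with a green label, 72 mm across, 100 mm high; origin at the centre of its underside

How it is judged:
By the outcome, as a careful person would: the job done as asked, in the order asked, and still so for the second after the job is handed in, with the robot touching nothing.
It also fails if it takes over 58 s, if anything falls off the work surface, if the arm or the gripper's body presses on something with over 40 N, if the wrist force passes 120 N, or if a joint passes its speed limit or range.

### The arm

A 6-joint arm with a two-finger parallel gripper is mounted at the origin on the work surface. World frame = base frame: x ahead of the robot, y to its left, z up, the work surface at z = 0. Lengths are in m, angles in rad, forces in N, time in s.
With the tool pointing down it reaches from about 0.425 to 0.95 m from the base axis. Payload 3.5 kg.
Tool frame: the origin (TCP) lies at the very end of the fingers, on their centre line; the grasp point (between the pads) lies 19 mm behind it; z points along the fingers, y is the line along which they close (so a half turn about z gives the same grasp; the last joint's range is limited). The gripper opens to 85 mm and grips with 20 to 120 N. Pads are 22 mm wide; open, the fingers measure 114 mm over their backs; the gripper's body (76 mm by 85 mm) begins 54 mm behind the grasp point. The pads swing forward as they close: fully open they stand 13 mm farther back than shut.
Start: joints at [-0.15, 0.286, 1.577, -0, 1.279, -0.15], TCP at [0.675, 0, 0.231] pointing down, gripper open.
Joint ranges: [-2.77, 2.77], [-0.9, 2.22], [0.21, 2.48], [-1.53, 4.67], [0.24, 2.81], [-2.84, 2.84]. Speed limits (rad/s): [2.79, 2.79, 3.14, 3.14, 3.14, 3.14].

### API

Orientations are given as a unit quaternion [x, y, z, w].
In Python, from plant import ctrl gives the robot as it stands.
- The arm moves only by the shell command python3 inch.py FILE [FORCE], which reads ROWS from the file FILE. ROWS is a JSON list of rows, 1 to 10 of them, each of 7 numbers: dx, dy, dz in units of 100 mm, then a rotation vector rx, ry, rz in units of 0.1 rad, then the opening from 0.0 (shut) to 1.0 (fully open); each row is the pose to reach, as a shift and turn from the pose commanded when the command began, along the tool's axes at that moment; what a row does not reach only later rows make up. A row lasts 1/8 s, in which the tool goes at most 0.0625 m and 0.188 rad, less where a joint would pass 70% of its speed; a pose out of reach is approached as far as the arm can. The fingers move at their own pace and stop on an object; FORCE is the grip in N (left out, the last holds). Time passes only in rows, so rows that do not move let the fingers close. It prints the time, the measured TCP pose, the force, the opening and the grip force at its end. Input that does not fit is refused with a message, and nothing moves.
- ctrl.get_state(): the state, without advancing time (a new reading comes with each control period).
- ctrl.read_camera(name): name is "scene" or "side" or "wrist"; returns a dict with "pixels" (480x640x3 uint8, red, green, blue), "camera_matrix" (3x3 intrinsics, pixels), "xyz" and "orientation" of the camera in the world. Camera axes: x right, y down, z forward; pixel columns grow to the right and rows downward; lengths in m; the calibration is good to about 2 mm. A picture is of the moment at which its call begins. There is no depth.
- ctrl.sign_off(): hands the job in; it is judged then, once.
The state is a dict: "time": time; "qpos": joint angles; "dq": joint speeds; "joint_efforts": joint torques, N m; "eef_pos": TCP position; "tcp_rot": TCP orientation; "contact_force": force on the tool from outside, world axes, zero at the start; "wrist_torque": the same for the moment, N m; "opening": opening from 0.0 (shut) to 1.0 (fully open); "finger_force": force on a finger pad.
Only numpy, scipy, OpenCV 4.12 (cv2) and the standard library are available. Lean on these libraries where they do the work, as an engineer would, in place of code of your own. Each camera call takes 0.05 s, during which the arm holds its last target. There are 200 camera calls.

## Working session

There is one attempt and no reset: what is moved stays moved. The work goes in short steps, Python scripts to look and compute and a shell command to move; the robot and the scene stay as the last step left them, time stands still between calls to the robot, and variables do not carry over. Pictures are saved under pics/ and viewed, at most 10 in all, crops included, and the job is handed in when it is done.

```bash
ls; mkdir -p pics
python3 - <<'E'
from plant import ctrl
import cv2,numpy as np
for n in ("scene","side"):
    c=ctrl.read_camera(n); cv2.imwrite(f"pics/{n}0.png",c["pixels"][:,:,::-1])
    np.savez(f"pics/{n}0.npz",**c); print(n,c["camera_matrix"].tolist(),c["xyz"],c["orientation"])
print(ctrl.get_state())
E
```

```text
inch.py
pics
plant.py
scene [[494.7368794894724, 0.0, 323.5095303416061], [0.0, 494.7368794894724, 244.4584123635921], [0.0, 0.0, 1.0]] [ 1.25146567 -0.58080971  1.19488639] [ 0.82157793  0.44556786 -0.17564503 -0.30923747]
side [[511.96953543319813, 0.0, 325.7979381918938], [0.0, 511.96953543319813, 236.83377978272753], [0.0, 0.0, 1.0]] [ 0.05176399 -0.96866744  0.93394374] [ 0.88844882 -0.17906651  0.0941385  -0.41198523]
{'time': 0.1, 'qpos': array([-1.50021983e-01,  2.87102284e-01,  1.57804173e+00, -1.48696291e-05,
        1.27856117e+00, -1.49994723e-01]), 'dq': array([ 1.83087808e-03,  1.37928241e-04, -2.37830489e-03, -2.05690658e-03,
       -4.53166200e-05, -7.88902053e-04]), 'joint_efforts': array([ 1.14915063e-03, -4.07295120e+01, -2.93698221e+01, -1.06323112e-04,
        3.42678482e-03, -4.41654265e-06]), 'eef_pos': array([6.74410968e-01, 1.00201033e-04, 2.30062644e-01]), 'tcp_rot': array([ 7.07114505e-01,  7.07098269e-01, -6.32613704e-04, -8.45902454e-04]), 'contact_force': array([ 0.30801817, -0.02713088,  0.16073332]), 'wrist_torque': array([0.03410888, 0.02907764, 0.00051548]), 'finger_force': 0.0, 'opening': 0.9949407703460568}
```

View pics/scene0.png

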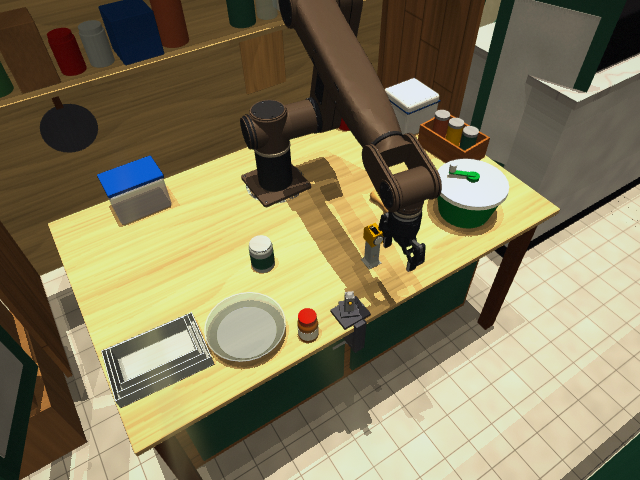

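View pics/side0.png

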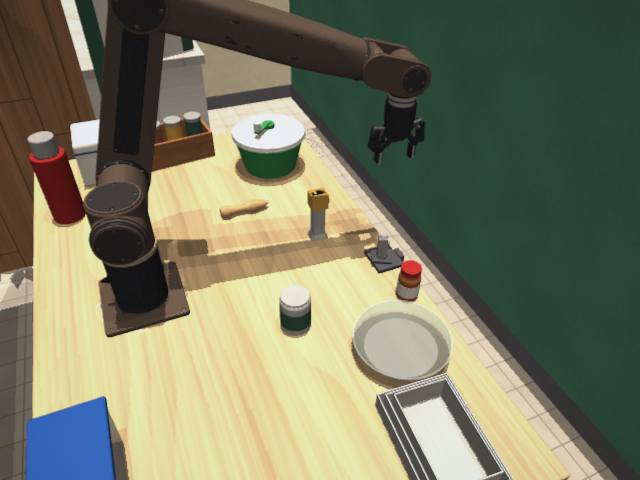

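The scene view shows the lamp head near (373,235), the stub near (350,305) and the jar at (308,323). In the side view the lamp head is near (318,198), the stub near (384,250) and the jar at (409,280). I'll enlarge both areas.

```bash
cat > h.py <<'E'
import numpy as np,cv2
from scipy.spatial.transform import Rotation as R
def ray(c,uv):
    K=c["camera_matrix"];d=np.linalg.inv(K)@np.array([uv[0],uv[1],1.]);d=R.from_quat(c["orientation"]).as_matrix()@d
    return np.array(c["xyz"]),d/np.linalg.norm(d)
def plane(c,uv,z):
    o,d=ray(c,uv);return o+d*(z-o[2])/d[2]
def tri(c1,u1,c2,u2):
    o1,d1=ray(c1,u1);o2,d2=ray(c2,u2)
    s=np.linalg.lstsq(np.c_[d1,-d2],o2-o1,rcond=None)[0]
    a=o1+s[0]*d1;b=o2+s[1]*d2;return (a+b)/2,np.linalg.norm(a-b)
def proj(c,p):
    q=R.from_quat(c["orientation"]).as_matrix().T@(np.array(p)-c["xyz"]);q=c["camera_matrix"]@q;return q[:2]/q[2]
E
python3 - <<'E'
import cv2,numpy as np
a=cv2.imread("pics/scene0.png")[215:335,320:420]; b=cv2.imread("pics/side0.png")[175:285,300:410]
f=lambda i:cv2.resize(i,(400*1,int(i.shape[0]*400/i.shape[1])),interpolation=cv2.INTER_CUBIC)
a=f(a);b=f(b);h=max(a.shape[0],b.shape[0])
p=lambda i:cv2.copyMakeBorder(i,0,h-i.shape[0],0,0,cv2.BORDER_CONSTANT)
cv2.imwrite("pics/crop0.png",np.hstack([p(a),p(b)]))
E
```

```text
(no output)
```

View pics/crop0.png

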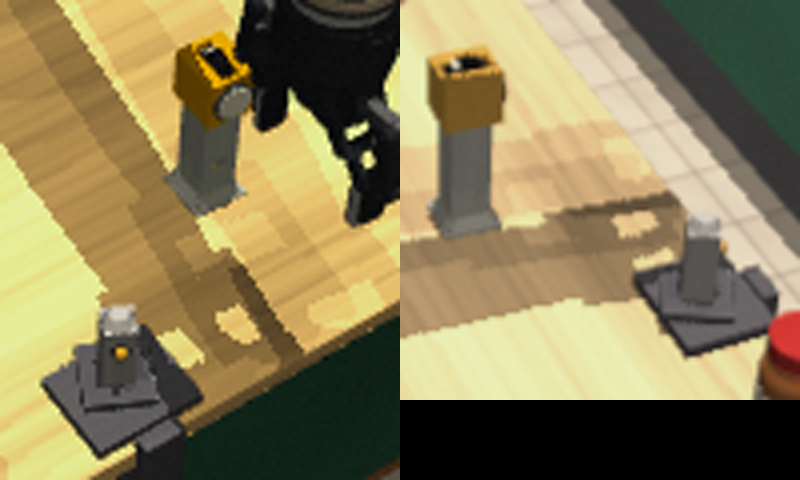

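Run:
```python
from h import *
S=dict(np.load("pics/scene0.npz"));D=dict(np.load("pics/side0.npz"))
a=lambda x,y:(320+(x+.5)/4-.5,215+(y+.5)/4-.5); b=lambda x,y:(300+(x-400)/3.636-.3,175+y/3.636-.3)
np.set_printoptions(precision=4,suppress=True)
print("button",tri(S,a(121,353),D,b(723,248)))
print("tip",tri(S,a(119,315),D,b(704,220)))
print("lip",[plane(S,a(*p),0.0) for p in((165,180),(205,213),(245,190))])
print("lipside",[plane(D,b(*p),0.0) for p in((428,225),(445,236),(500,230))])
for n,c in(("S",S),("D",D)):
    h=cv2.cvtColor(c["pixels"],cv2.COLOR_RGB2HSV); m=cv2.inRange(h,(12,170,90),(28,255,255))
    n_,l,st,ce=cv2.connectedComponentsWithStats(m)
    for i in range(1,n_):
        if st[i,4]>60 : print(n,st[i],ce[i])
print("wheel",tri(S,a(219,60),D,b(467,66)))
print("window",plane(S,a(233,102),.122))
# head top corners
print("top S",[plane(S,a(*p),.144) for p in((176,45),(216,32),(250,74),(211,90))])
print("top D",[plane(D,b(*p),.144) for p in((428,55),(491,46),(505,70),(438,81))])
print("jaw S",[plane(S,a(*p),.012) for p in((42,383),(98,456),(203,398),(145,325))])
print("jaw D",[plane(D,b(*p),.012) for p in((634,277),(690,355),(778,324))])
print("collar S",[plane(S,a(*p),.020) for p in((85,408),(165,402),(80,345))])
```

```text
button (array([ 0.6203, -0.106 ,  0.064 ]), np.float64(0.0025725977452988884))
tip (array([ 0.6067, -0.0987,  0.0882]), np.float64(0.0013225118995903594))
lip [array([0.4674, 0.0451, 0.    ]), array([0.5115, 0.0515, 0.    ]), array([0.5101, 0.0913, 0.    ])]
lipside [array([0.4612, 0.0665, 0.    ]), array([0.4685, 0.0493, 0.    ]), array([0.5109, 0.0399, 0.    ])]
S [243  36  33  50 240] [261.15    56.3125]
S [246  61  20  31 172] [254.7616  77.3837]
S [420 117  70  36 405] [454.5309 136.8938]
S [364 222  19  25 141] [372.7801 231.2766]
S [  9 311  23  47 240] [ 21.7167 335.4792]
S [298 320  20  11  88] [308.0568 326.6477]
S [ 40 385  11  27 135] [ 44.8148 400.6963]
D [165 126  18  15 190] [173.2158 132.7   ]
D [309 189  19  22 310] [318.0839 200.4194]
D [399 275  21  10 100] [408.96 280.51]
wheel (array([0.492 , 0.0674, 0.1439]), np.float64(0.002929688302179741))
window [0.5144 0.0658 0.122 ]
top S [array([0.4613, 0.0517, 0.144 ]), array([0.4668, 0.0841, 0.144 ]), array([0.5144, 0.0793, 0.144 ]), array([0.5115, 0.0464, 0.144 ])]
top D [array([0.4706, 0.0888, 0.144 ]), array([0.5186, 0.0823, 0.144 ]), array([0.5159, 0.0501, 0.144 ]), array([0.4651, 0.0555, 0.144 ])]
jaw S [array([ 0.5808, -0.1449,  0.012 ]), array([ 0.6528, -0.1457,  0.012 ]), array([ 0.6541, -0.0563,  0.012 ]), array([ 0.5797, -0.054 ,  0.012 ])]
jaw D [array([ 0.5763, -0.0606,  0.012 ]), array([ 0.5758, -0.1508,  0.012 ]), array([ 0.6506, -0.1463,  0.012 ])]
collar S [array([ 0.6195, -0.1341,  0.02  ]), array([ 0.6462, -0.0842,  0.02  ]), array([ 0.5729, -0.1069,  0.02  ])]
```

Run:
```python
from plant import ctrl
from h import *
c=ctrl.read_camera("wrist"); s=ctrl.get_state(); T=R.from_quat(s["tcp_rot"])
print(c["camera_matrix"][0,0],T.inv().apply(c["xyz"]-s["eef_pos"]),(T.inv()*R.from_quat(c["orientation"])).as_matrix().round(3))
```

```text
339.06174063991585 [ 0.07032043 -0.00068139 -0.14330416] [[-0.001 -0.961 -0.276]
 [ 1.    -0.001 -0.   ]
 [-0.    -0.276  0.961]]
```
Camera at tool +x 0.07, 0.143 behind TCP, tilted toward -x (toward fingers). View centre passes tool x=-0 at depth ~0.25.

The rows are not in the units I measure in: shifts go in units of 100 mm and turns go in units of 0.1 rad. I convert before sending: -0.184 m is -1.84, -0.15 m is -1.5, 1.69 rad is 16.9.

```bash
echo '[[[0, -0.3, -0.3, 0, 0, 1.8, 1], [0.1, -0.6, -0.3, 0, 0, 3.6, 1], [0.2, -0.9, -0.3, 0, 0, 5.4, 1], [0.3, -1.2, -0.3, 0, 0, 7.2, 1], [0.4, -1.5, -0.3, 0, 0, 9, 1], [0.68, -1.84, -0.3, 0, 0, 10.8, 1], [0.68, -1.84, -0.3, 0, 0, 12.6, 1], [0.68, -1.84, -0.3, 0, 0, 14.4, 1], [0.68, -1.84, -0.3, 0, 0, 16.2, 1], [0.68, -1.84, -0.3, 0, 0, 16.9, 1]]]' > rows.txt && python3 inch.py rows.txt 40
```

```text
refused: ROWS must be a list of rows, each a list of 7 numbers. Nothing was moved.
```

The error is about the shape of the input: a list of rows, each a list of 7 numbers. Fixing that and sending the same move.

```bash
echo '[[0, -0.3, -0.3, 0, 0, 1.8, 1], [0.1, -0.6, -0.3, 0, 0, 3.6, 1], [0.2, -0.9, -0.3, 0, 0, 5.4, 1], [0.3, -1.2, -0.3, 0, 0, 7.2, 1], [0.4, -1.5, -0.3, 0, 0, 9, 1], [0.68, -1.84, -0.3, 0, 0, 10.8, 1], [0.68, -1.84, -0.3, 0, 0, 12.6, 1], [0.68, -1.84, -0.3, 0, 0, 14.4, 1], [0.68, -1.84, -0.3, 0, 0, 16.2, 1], [0.68, -1.84, -0.3, 0, 0, 16.9, 1]]' > rows.txt && python3 inch.py rows.txt 40
echo '[[0, 0, 0, 0, 0, 0, 1], [0, 0, 0, 0, 0, 0, 1]]' > rows.txt && python3 inch.py rows.txt
python3 - <<'E'
from plant import ctrl
from h import *
c=ctrl.read_camera("wrist"); cv2.imwrite("pics/w1.png",c["pixels"][:,:,::-1]);np.savez("pics/w1.npz",**c)
print(ctrl.get_state()["qpos"])
E
```

```text
time: 1.4
eef_pos: [0.4907, 0.0681, 0.261]
tcp_rot: [0.998, -0.061, -0.0, -0.0]
contact_force: [0.2, -0.1, -0.0]
opening: 0.995
finger_force: 0.0
time: 1.65
eef_pos: [0.4909, 0.068, 0.2611]
tcp_rot: [0.998, -0.059, -0.0, -0.0]
contact_force: [0.1, 0.4, 0.0]
opening: 0.995
finger_force: 0.0
[-6.73278928e-02 -1.41083411e-01  1.97427366e+00 -8.13585898e-06
  1.30863607e+00  1.62181770e+00]
```

View pics/w1.png

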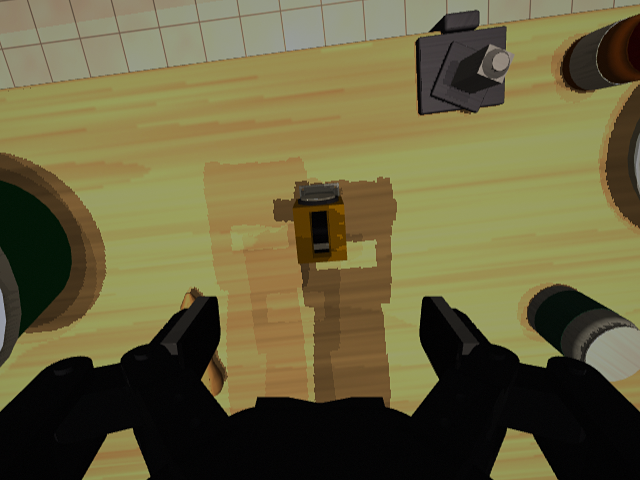

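The lamp's head is at (320,230) with its window up at (320,190), and the stub tip is at (497,61) with its collar around (440–503, 40–110). Next I'll measure these.

Run:
```python
from h import *
np.set_printoptions(precision=4,suppress=True)
c=dict(np.load("pics/w1.npz"));p=c["pixels"];h=cv2.cvtColor(p,cv2.COLOR_RGB2HSV)
m=cv2.inRange(h,(12,200,60),(26,255,255));m[:180]=0;m[270:]=0;m[:,:285]=0;m[:,355:]=0
k=max(cv2.findContours(m,cv2.RETR_EXTERNAL,cv2.CHAIN_APPROX_NONE)[0],key=cv2.contourArea)
print(cv2.boundingRect(k)); bx=cv2.boxPoints(cv2.minAreaRect(k));print(bx)
q=cv2.approxPolyDP(cv2.convexHull(k),4,True)[:,0];print(q)
print([plane(c,v,.144) for v in q])
dk=cv2.inRange(h,(0,0,0),(180,255,60));dk[:205]=0;dk[260:]=0;dk[:,302:]*=1;dk[:,:302]=0;dk[:,338:]=0
kk=max(cv2.findContours(dk,cv2.RETR_EXTERNAL,cv2.CHAIN_APPROX_NONE)[0],key=cv2.contourArea);print("wheel",cv2.minAreaRect(kk),cv2.boundingRect(kk))
i=p[5:125,405:525,::-1]; j=p[175:275,270:370,::-1]
cv2.imwrite("pics/w1c.png",np.hstack([cv2.resize(i,(480,480),interpolation=cv2.INTER_NEAREST),cv2.resize(j,(300,480)) if 0 else cv2.copyMakeBorder(cv2.resize(j,(300,300),interpolation=cv2.INTER_NEAREST),0,180,0,0,0)]))
```

```text
(293, 204, 54, 60)
[[292.1183 207.1256]
 [343.4296 202.9652]
 [347.9949 259.2707]
 [296.6836 263.4311]]
[[343 204]
 [346 259]
 [299 263]
 [293 208]]
[array([0.513 , 0.0472, 0.144 ]), array([0.4679, 0.0493, 0.144 ]), array([0.469 , 0.0876, 0.144 ]), array([0.5145, 0.0861, 0.144 ])]
wheel ((319.8205871582031, 234.1676483154297), (46.47807693481445, 18.637248992919922), 85.60128784179688) (309, 211, 22, 48)
```

View pics/w1c.png

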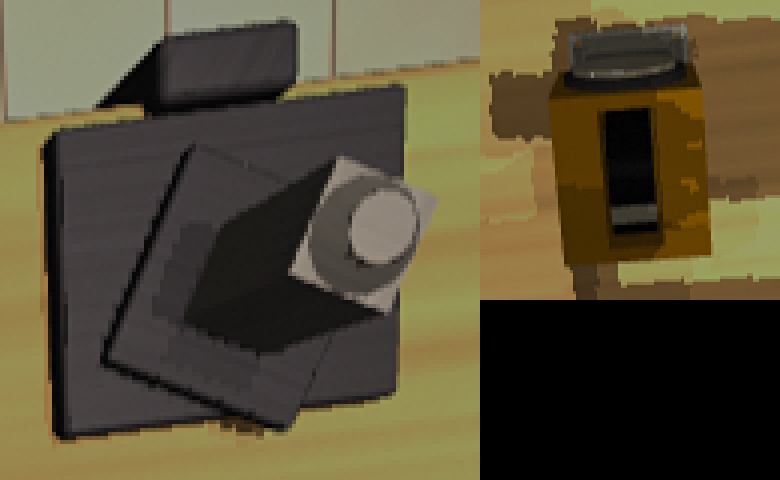

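Run:
```python
from h import *
np.set_printoptions(precision=4,suppress=True)
c=dict(np.load("pics/w1.npz"));a=lambda x,y:(405+(x+.5)/4-.5,5+(y+.5)/4-.5)
def sq(n,P):
    P=np.array(P);e=np.diff(np.r_[P,P[:1]],axis=0);print(n,P.mean(0) if len(P)==4 else (P[0]+P[2])/2,np.linalg.norm(e,axis=1),np.degrees(np.arctan2(e[:,1],e[:,0])))
sq("shoulder",[plane(c,a(*v),.082)[:2] for v in((340,157),(437,200),(385,313),(288,272))])
sq("collar",[plane(c,a(*v),.020)[:2] for v in((190,145),(103,362),(288,430))])
print("tip",plane(c,a(385,226),.090))
b=lambda x,y:(270+(x-480+.5)/3-.5,175+(y+.5)/3-.5)
sq("head",[plane(c,b(*v),.144)[:2] for v in((549,98),(704,90),(711,255),(565,264))])
sq("head top mean",[plane(c,b(*v),.144)[:2] for v in((549,98),(704,90),(711,255),(565,264))])
sq("slot",[plane(c,b(*v),.144)[:2] for v in((601,110),(650,106),(660,243),(611,247))])
```

```text
shoulder [ 0.6075 -0.0981] [0.0233 0.0235 0.0237 0.0237] [-117.3759  153.6907   63.0221  -27.0611]
collar [ 0.6074 -0.0973] [0.0536 0.0534 0.0752] [ 154.2579 -115.1084   19.4875]
tip [ 0.6077 -0.0988  0.09  ]
head [0.491  0.0674] [0.0402 0.0452 0.0397 0.0457] [-93.8461 176.7317  86.9048  -2.6337]
head top mean [0.491  0.0674] [0.0402 0.0452 0.0397 0.0457] [-93.8461 176.7317  86.9048  -2.6337]
slot [0.4913 0.0679] [0.0128 0.0376 0.0133 0.0377] [-92.098  177.6036  88.0898  -3.1601]
```

```bash
echo '[[0, 0, 0.3, 0, 0, -0.63, 1], [0, 0, 0.7, 0, 0, -0.63, 1], [0, 0, 1.1, 0, 0, -0.63, 1], [0, 0, 1.4, 0, 0, -0.63, 1], [0, 0, 1.59, 0, 0, -0.63, 1], [0, 0, 1.59, 0, 0, -0.63, 1]]' > rows.txt && python3 inch.py rows.txt
echo '[[0, 0, 0, 0, 0, 0, 0.3], [0, 0, 0, 0, 0, 0, 0], [0, 0, 0, 0, 0, 0, 0], [0, 0, 0, 0, 0, 0, 0], [0, 0, 0, 0, 0, 0, 0], [0, 0, 0, 0, 0, 0, 0], [0, 0, 0, 0, 0, 0, 0]]' > rows.txt && python3 inch.py rows.txt 50
```

```text
time: 2.45
eef_pos: [0.4896, 0.0681, 0.1006]
tcp_rot: [1.0, -0.028, -0.002, -0.0]
contact_force: [-0.3, -0.3, -0.6]
opening: 1.001
finger_force: 0.0
time: 3.32
eef_pos: [0.492, 0.0679, 0.1036]
tcp_rot: [1.0, -0.028, 0.001, 0.0]
contact_force: [-0.5, -0.6, 6.4]
opening: 0.465
finger_force: 51.0
```

```bash
echo '[[0, 0, -0.2, 0, 0, 0, 0], [0, 0, -0.6, 0, 0, 0, 0], [0, 0, -1, 0, 0, 0, 0], [0, 0, -1.3, 0, 0, 0, 0], [0, 0, -1.3, 0, 0, 0, 0], [0, 0, -1.3, 0, 0, 0, 0]]' > rows.txt && python3 inch.py rows.txt
python3 - <<'E'
from plant import ctrl
from h import *
s=ctrl.get_state();c=ctrl.read_camera("wrist");np.savez("pics/w2.npz",**c)
T=R.from_quat(s["tcp_rot"]);print(s["eef_pos"],T.as_matrix())
d=ctrl.read_camera("scene");e=ctrl.read_camera("side");np.savez("pics/s2.npz",**d);np.savez("pics/d2.npz",**e)
w=c["pixels"][:,:,::-1];f=lambda c,z:(lambda u:cv2.resize(c["pixels"][max(0,int(u[1])-50):int(u[1])+50,int(u[0])-50:int(u[0])+50,::-1],(400,400),interpolation=cv2.INTER_CUBIC))(proj(c,(.491,.068,z)))
cv2.imwrite("pics/2.png",np.hstack([f(d,.2),f(e,.2)]));print(proj(d,(.491,.068,.2)),proj(e,(.491,.068,.2)))
E
```

```text
time: 4.08
eef_pos: [0.4897, 0.0681, 0.2299]
tcp_rot: [1.0, -0.028, -0.002, -0.0]
contact_force: [-0.1, -0.9, -2.7]
opening: 0.469
finger_force: 50.8
[0.48968347 0.06814931 0.22987722] [[ 9.98411326e-01 -5.62088022e-02 -3.92362072e-03]
 [-5.62078104e-02 -9.98419026e-01  3.62684687e-04]
 [-3.93780365e-03 -1.41570370e-04 -9.99992237e-01]]
[375.40039604 216.19267624] [317.56262138 174.68797057]
```

View pics/2.png

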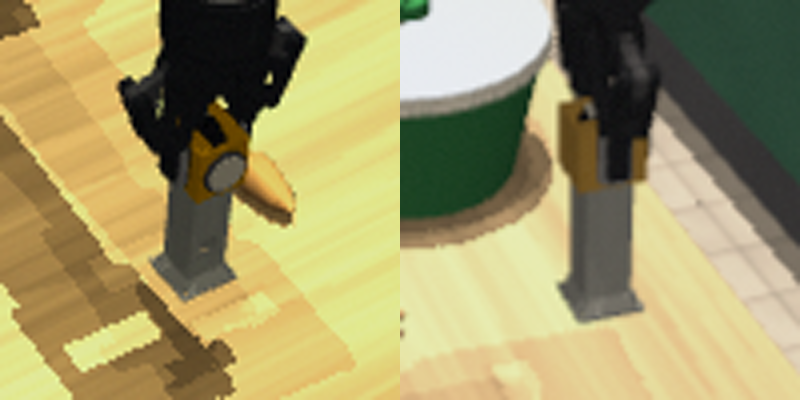

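Both views show the lamp held upright. The lip's bottom corners are at crop (187,300), (150,262) and (236,277) in the left panel, and (580,321), (643,308) and (558,287) in the right.

Run:
```python
from h import *
np.set_printoptions(precision=4,suppress=True)
d=dict(np.load("pics/s2.npz"));e=dict(np.load("pics/d2.npz"))
a=lambda x,y:(325+(x+.5)/4-.5,166+(y+.5)/4-.5);b=lambda x,y:(267+(x-400+.5)/4-.5,124+(y+.5)/4-.5)
print(tri(d,a(187,300),e,b(643,308)),tri(d,a(150,262),e,b(580,321)))
P=[plane(d,a(*v),.127)[:2] for v in((150,262),(187,300),(236,277))];Q=[plane(e,b(*v),.127)[:2] for v in((558,287),(580,321),(643,308))]
for z in P,Q: print(z,(z[0]+z[2])/2)
print([plane(d,a(227,173),.249)],plane(d,a(205,245),.169))
# stub tip cross-check
S=dict(np.load("pics/scene0.npz"))
print(proj(S,(.6075,-.0981,.09)),proj(dict(np.load("pics/side0.npz")),(.6075,-.0981,.09)))
```

```text
(array([0.5101, 0.0448, 0.1278]), np.float64(0.0012255591618594412)) (array([0.4649, 0.0445, 0.1289]), np.float64(2.4471619797630526e-05))
[array([0.4635, 0.0456]), array([0.5091, 0.0459]), array([0.5105, 0.0894])] [0.487  0.0675]
[array([0.4667, 0.0884]), array([0.4659, 0.047 ]), array([0.5106, 0.0449])] [0.4886 0.0667]
[array([0.5148, 0.0665, 0.249 ])] [0.5026 0.0635 0.169 ]
[349.6287 293.3052] [383.3795 234.2595]
```

In the tool's units: 0.1588 m is 1.588, 0.1284 m is 1.284, 0.41 rad is 4.1.

```bash
echo '[[0.2, 0.25, 0, 0, 0, 0.7, 0], [0.45, 0.55, 0, 0, 0, 1.4, 0], [0.7, 0.87, 0, 0, 0, 2.1, 0], [0.95, 1.18, 0, 0, 0, 2.9, 0], [1.15, 1.42, 0, 0, 0, 3.6, 0], [1.284, 1.588, 0, 0, 0, 4.1, 0], [1.284, 1.588, 0, 0, 0, 4.1, 0], [1.284, 1.588, 0, 0, 0, 4.1, 0], [1.284, 1.588, 0, 0, 0, 4.1, 0]]' > rows.txt && python3 inch.py rows.txt
python3 - <<'E'
from plant import ctrl
from h import *
s=ctrl.get_state()
T=R.from_quat(s["tcp_rot"]);print(s["eef_pos"],T.as_matrix())
d=ctrl.read_camera("scene");e=ctrl.read_camera("side");np.savez("pics/s3.npz",**d);np.savez("pics/d3.npz",**e)
f=lambda c,z:(lambda u:(print(u),cv2.resize(c["pixels"][max(0,int(u[1])-50):int(u[1])+50,int(u[0])-50:int(u[0])+50,::-1],(400,400),interpolation=cv2.INTER_CUBIC))[1])(proj(c,(.6075,-.0981,z)))
cv2.imwrite("pics/3.png",np.hstack([f(d,.12),f(e,.12)]))
E
```

```text
time: 5.35
eef_pos: [0.6098, -0.0967, 0.2323]
tcp_rot: [0.973, -0.23, -0.0, -0.0]
contact_force: [-0.1, 0.6, -2.7]
opening: 0.465
finger_force: 50.9
[ 0.60980435 -0.09673257  0.23229644] [[ 8.93871148e-01 -4.48323799e-01 -3.77055879e-04]
 [-4.48323706e-01 -8.93871221e-01  3.08832855e-04]
 [-4.75496518e-04 -1.07013690e-04 -9.99999881e-01]]
[349.92201391 286.74091508]
[384.46169803 225.21656171]
```

View pics/3.png

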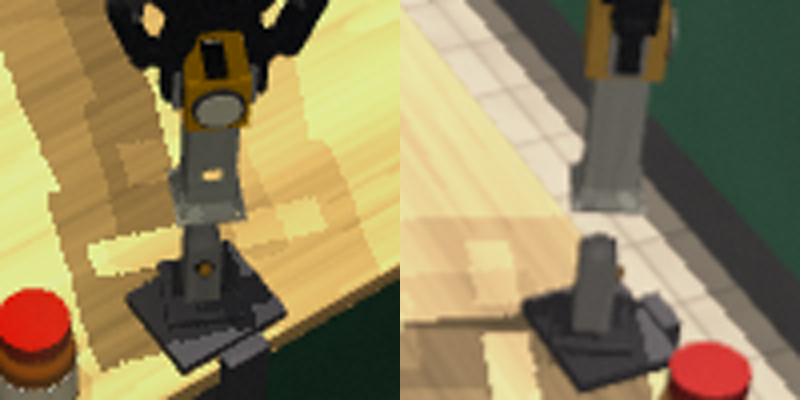

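The lamp hangs just above the stub. Its lip corners are at crop (177,222) and (245,218) on the left, and (572,208) and (643,212) on the right. The hole and the brass button face the same way.

Run:
```python
from h import *
np.set_printoptions(precision=4,suppress=True)
d=dict(np.load("pics/s3.npz"));e=dict(np.load("pics/d3.npz"))
a=lambda x,y:(299+(x+.5)/4-.5,236+(y+.5)/4-.5);b=lambda x,y:(334+(x-400+.5)/4-.5,175+(y+.5)/4-.5)
print(tri(d,a(177,222),e,b(643,212)))
z=.1295
P=plane(d,a(177,222),z),plane(d,a(245,218),z),plane(e,b(572,208),z),plane(e,b(643,212),z);print(P)
print((P[1]+P[2])/2)
t=np.radians(-26.6);X=np.array([np.cos(t),np.sin(t)]);Y=np.array([-X[1],X[0]])
for sx,sy in((1,-1),(1,1),(-1,-1)):
  p=np.array([.6075,-.0981])+.0235*(sx*X+sy*Y);p=[*p,z]
  u=(proj(d,p)-[299,236])*4+1.5;v=(proj(e,p)-[334,175])*4+1.5;print(sx,sy,u,v+[400,0])
```

```text
(array([ 0.6173, -0.1285,  0.1327]), np.float64(0.001606501579272189))
(array([ 0.6148, -0.1263,  0.1295]), array([ 0.6369, -0.0867,  0.1295]), array([ 0.58  , -0.1059,  0.1295]), array([ 0.6196, -0.1261,  0.1295]))
[ 0.6085 -0.0963  0.1295]
1 -1 [175.5126 227.4959] [643.5336 215.8644]
1 1 [245.669  220.7809] [640.2109 169.9269]
-1 -1 [166.3088 171.6688] [568.3236 212.0079]
```

```bash
echo '[[0, 0.014, 0.15, 0, 0, 0, 0], [0, 0.014, 0.3, 0, 0, 0, 0], [0, 0.014, 0.4, 0, 0, 0, 0], [0, 0.014, 0.47, 0, 0, 0, 0], [0, 0.014, 0.47, 0, 0, 0, 0]]' > rows.txt && python3 inch.py rows.txt
echo '[[0, 0, 0.04, 0, 0, 0, 0], [0, 0, 0.08, 0, 0, 0, 0], [0, 0, 0.12, 0, 0, 0, 0], [0, 0, 0.12, 0, 0, 0, 0]]' > rows.txt && python3 inch.py rows.txt
```

```text
time: 6.08
eef_pos: [0.6093, -0.0989, 0.1843]
tcp_rot: [0.973, -0.231, -0.001, -0.0]
contact_force: [-0.6, 0.7, -1.9]
opening: 0.46
finger_force: 50.9
time: 6.58
eef_pos: [0.6093, -0.0989, 0.1728]
tcp_rot: [0.973, -0.231, -0.0, -0.0]
contact_force: [0.6, -0.4, -3.7]
opening: 0.46
finger_force: 50.9
```

```bash
echo '[[0, 0, 0.03, 0, 0, 0, 0], [0, 0, 0.06, 0, 0, 0, 0], [0, 0, 0.09, 0, 0, 0, 0], [0, 0, 0.12, 0, 0, 0, 0], [0, 0, 0.12, 0, 0, 0, 0]]' > rows.txt && python3 inch.py rows.txt
echo '[[0, 0, 0.03, 0, 0, 0, 0], [0, 0, 0.06, 0, 0, 0, 0], [0, 0, 0.09, 0, 0, 0, 0], [0, 0, 0.12, 0, 0, 0, 0], [0, 0, 0.12, 0, 0, 0, 0]]' > rows.txt && python3 inch.py rows.txt
```

```text
time: 7.2
eef_pos: [0.6096, -0.099, 0.1612]
tcp_rot: [0.973, -0.231, -0.0, -0.0]
contact_force: [-0.1, -0.0, -1.6]
opening: 0.462
finger_force: 50.9
time: 7.82
eef_pos: [0.6101, -0.0987, 0.1518]
tcp_rot: [0.973, -0.231, 0.0, -0.0]
contact_force: [-2.8, 1.6, 5.0]
opening: 0.464
finger_force: 51.7
```

In the tool's units: 0.015 m is 0.15, 0.012 m is 0.12.

```bash
echo '[[0, 0, 0.03, 0, 0, 0, 0], [0, 0, 0.06, 0, 0, 0, 0], [0, 0, 0.09, 0, 0, 0, 0], [0, 0, 0.12, 0, 0, 0, 0], [0, 0, 0.15, 0, 0, 0, 0], [0, 0, 0.15, 0, 0, 0, 0]]' > rows.txt && python3 inch.py rows.txt
echo '[[0, 0, 0.03, 0, 0, 0, 0], [0, 0, 0.06, 0, 0, 0, 0], [0, 0, 0.09, 0, 0, 0, 0], [0, 0, 0.11, 0, 0, 0, 0], [0, 0, 0.11, 0, 0, 0, 0]]' > rows.txt && python3 inch.py rows.txt
```

```text
time: 8.57
eef_pos: [0.61, -0.0988, 0.1359]
tcp_rot: [0.973, -0.231, 0.0, -0.0]
contact_force: [-2.3, 0.9, 4.8]
opening: 0.464
finger_force: 51.6
time: 9.2
eef_pos: [0.6097, -0.0992, 0.1238]
tcp_rot: [0.973, -0.231, -0.0, 0.0]
contact_force: [-1.6, 0.4, 2.9]
opening: 0.462
finger_force: 51.7
```

Nearly down. I'll press on in small steps and watch the force.

In the tool's units: 0.003 m is 0.03, 0.002 m is 0.02.

```bash
echo '[[0, 0, 0.01, 0, 0, 0, 0], [0, 0, 0.02, 0, 0, 0, 0], [0, 0, 0.03, 0, 0, 0, 0], [0, 0, 0.03, 0, 0, 0, 0]]' > rows.txt && python3 inch.py rows.txt
echo '[[0, 0, 0.01, 0, 0, 0, 0], [0, 0, 0.02, 0, 0, 0, 0], [0, 0, 0.03, 0, 0, 0, 0], [0, 0, 0.03, 0, 0, 0, 0]]' > rows.txt && python3 inch.py rows.txt
```

```text
time: 9.7
eef_pos: [0.6098, -0.0992, 0.1237]
tcp_rot: [0.973, -0.231, -0.0, 0.0]
contact_force: [-8.3, 1.9, 14.0]
opening: 0.467
finger_force: 53.1
time: 10.2
eef_pos: [0.6099, -0.0992, 0.1237]
tcp_rot: [0.973, -0.231, -0.001, 0.0]
contact_force: [-13.9, 2.5, 25.8]
opening: 0.463
finger_force: 54.3
```

Run:
```python
from plant import ctrl
from h import *
d=ctrl.read_camera("scene");e=ctrl.read_camera("side");np.savez("pics/s4.npz",**d);np.savez("pics/d4.npz",**e)
f=lambda c,z:(lambda u:(print(u),cv2.resize(c["pixels"][max(0,int(u[1])-35):int(u[1])+35,int(u[0])-25:int(u[0])+25,::-1],(400,560),interpolation=cv2.INTER_CUBIC))[1])(proj(c,(.6075,-.0981,z)))
cv2.imwrite("pics/4.png",np.hstack([f(d,.08),f(e,.08)]))
```

```text
[349.53311215 295.44546504]
[383.02577291 237.21559299]
```

View pics/4.png

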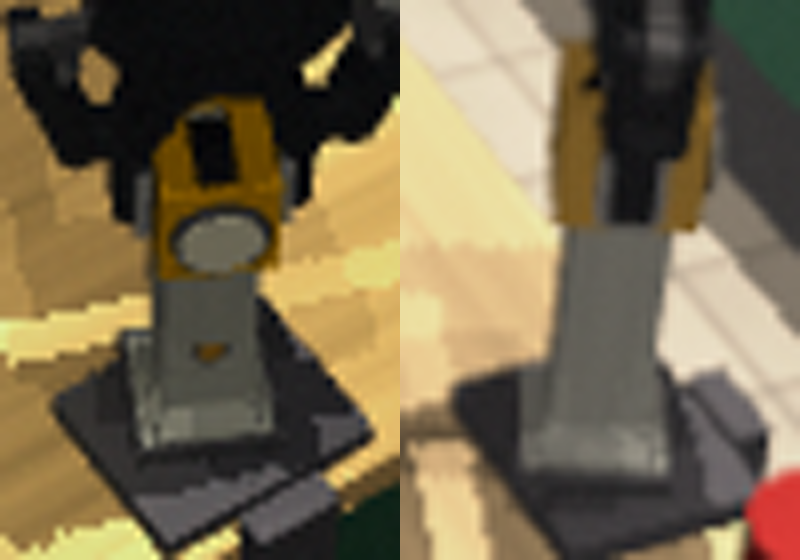

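The orange button shows in the hole at crop (210,352), but no bump is visible past the tube edge in the side view. I'll compare these pixels against the seated geometry.

Run:
```python
from h import *
np.set_printoptions(precision=1,suppress=True)
d=dict(np.load("pics/s4.npz"));e=dict(np.load("pics/d4.npz"))
t=np.radians(-26.6);X=np.array([np.cos(t),np.sin(t),0]);Y=np.array([-X[1],X[0],0]);o=np.array([.6075,-.0981,0]);Z=np.array([0,0,1])
f=lambda c,p,n:((proj(c,p)-n)*8+3.5)
pr=lambda n,p:print(n,f(d,p,[324,260]),f(e,p,[358,202])+[400,0])
for z in(.020,.023):
  print("origin z",z)
  pr("hole low edge",o+.016*X+(z+.0355)*Z);pr("hole top edge",o+.016*X+(z+.0485)*Z)
  pr("lip+-",o+.0235*X-.0235*Y+z*Z);pr("lip++",o+.0235*X+.0235*Y+z*Z);pr("lip--",o-.0235*X-.0235*Y+z*Z)
  pr("head front bottom -y",o+.023*X-.02*Y+(z+.1)*Z);pr("head front bot +y",o+.023*X+.02*Y+(z+.1)*Z);pr("back bot -y",o-.023*X-.02*Y+(z+.1)*Z)
pr("button tip out",o+.019*X+.062*Z);pr("button 4.5 in",o+.0145*X+.062*Z)
i=d["pixels"][297:311,344:358];print(i[:,:,0]);print((i[:,:,0].astype(int)-i[:,:,2]))
```

```text
origin z 0.02
hole low edge [212.5 365.9] [645.6 344.8]
hole top edge [213.5 344.3] [649.5 314.7]
lip+- [146.7 447.6] [660.4 473.7]
lip++ [278.8 434.6] [655.  379.9]
lip-- [129.4 338.3] [517.8 466.2]
head front bottom -y [161.3 278.2] [690.3 232.6]
head front bot +y [280.  266.8] [684.8 154.2]
back bot -y [143.1 169.1] [544.1 225.1]
origin z 0.023
hole low edge [212.7 360.9] [646.5 337.9]
hole top edge [213.7 339.3] [650.4 307.7]
lip+- [146.8 442.9] [661.3 467. ]
lip++ [279.1 429.8] [655.9 373.2]
lip-- [129.5 333.5] [518.5 459.5]
head front bottom -y [161.4 272.8] [691.3 225.2]
head front bot +y [280.4 261.4] [685.7 146.9]
back bot -y [143.3 163.7] [544.8 217.7]
button tip out [214.2 362.3] [656.7 330.3]
button 4.5 in [212.4 351.6] [643.  329.5]
[[ 59  75  77  76  75  74  78  76  74  74  74  76  42 135]
 [ 60  74  75  78  73  74  78  78  75  74  75  76  39  31]
 [ 59  76  75  76  75  75  76  76  75  75  75  76  41  31]
 [ 62  75  74  75  74  76  75  75  76  76  74  76  40  27]
 [ 69  74  74  75  74  75  74  76  75  75  76  75  30  28]
 [ 68  77  74  75  72  76  76  76  74  74  75  80
[... 413 characters left out ...]
  73  69]
 [ 75  79  83  85  88  89  89  95  94  99  94  79  77  81]]
[[ 8 10 10 11 11  9 11 12 10  9 10  9  1 62]
 [ 8  9  9 11  9  9 12 11  8  9 10  9  2  0]
 [ 8 11  9 11 10 10 10 11 11 10 10 11  2  3]
 [10  9 11 10 10  9 10 10 11 10  9 11  2 -1]
 [ 9  9  9  9  9 10  9 10 11 10 10 11  1  1]
 [ 8 10 10 10 11 13 11 12 11 10 10 10  2  0]
 [ 8 10 11 11 17 51 71 59  7  8 10 10  4  1]
 [10  8 10  9 12 60 63 33  9 10 11 10  5  0]
 [ 9 10 11 11 10 11 15  9 11  9 11  9  8  0]
 [ 7  9 10 11 11 10 10 10 10 10 10  9  7  0]
 [ 9 11 11 10  9 11 10 10 10 10 10 11  8  3]
 [10  9  8 10  9 10  9  8  8 10 10 11  8  6]
 [10  9  9 11  9  9  9 10 10 12 10 10 10  7]
 [10  9 10 12 12 13 12 15 12 14 13  9  8  9]]
```

Run:
```python
from h import *
for n in("scene0","s3","s4"):
  i=np.load(f"pics/{n}.npz")["pixels"][299:309,345:356].astype(int);print(n);print(i[:,:,0]-i[:,:,2])
```

```text
scene0
[[  7   7   6   9   8   8   9   8   7   3  -1]
 [  4   7   7   9   8   7   7   8   7   6   0]
 [  4   7   7   9  21  25  13   8   7   5  -1]
 [  3   7   5  17 179 186 123   6   7   5   2]
 [  3   8   6  31 163 181 144   8   7   3  -1]
 [  5   7   8  12  92 116  41   9   9   4   2]
 [  6   9   9   7  11  12   7   8   9   3   2]
 [  4   7   7   7   7   6   8   7   8   4   0]
 [  4   8  11   6   8   6   8   7   8   1   1]
 [  6   7   9   7   6   7   7   8   8   2   2]]
s3
[[ 5  7  6  7  5  7  5  7  6  1  0]
 [ 4  6  7  7  5  8  6  7  6  5  0]
 [ 3  6  6  8  6  8  8  8  7  4  0]
 [ 3  7  4 10 62 80 54  3  8  3  1]
 [ 4  8  6 23 80 90 71  5  9  2  1]
 [ 5  8  7 12 67 73 33  8  7  2  0]
 [ 5 10 10  7 11 10  6  7  8  1  0]
 [ 4  9  8  6  7  7  7  8  6  2 -1]
 [ 5  9  8  5  6  7  8  7  7  1 -1]
 [ 4  8  8  8  6  7  8  8  7  0  0]]
s4
[[11  9 11 10 10 10 11 11 10 10 11]
 [ 9 11 10 10  9 10 10 11 10  9 11]
 [ 9  9  9  9 10  9 10 11 10 10 11]
 [10 10 10 11 13 11 12 11 10 10 10]
 [10 11 11 17 51 71 59  7  8 10 10]
 [ 8 10  9 12 60 63 33  9 10 11 10]
 [10 11 11 10 11 15  9 11  9 11  9]
 [ 9 10 11 11 10 10 10 10 10 10  9]
 [11 11 10  9 11 10 10 10 10 10 11]
 [ 9  8 10  9 10  9  8  8 10 10 11]]
```

The button's pixels (rows 303–304, cols 349–351) match the free button exactly, so it is fully out. I'll check with a gentle tug.

In the tool's units: -0.006 m is -0.06, -0.003 m is -0.03.

```bash
echo '[[0, 0, -0.03, 0, 0, 0, 0], [0, 0, -0.06, 0, 0, 0, 0], [0, 0, -0.06, 0, 0, 0, 0]]' > rows.txt && python3 inch.py rows.txt
echo '[[0, 0, -0.02, 0, 0, 0, 0], [0, 0, -0.04, 0, 0, 0, 0], [0, 0, -0.04, 0, 0, 0, 0]]' > rows.txt && python3 inch.py rows.txt
```

```text
time: 10.68
eef_pos: [0.6096, -0.099, 0.1237]
tcp_rot: [0.973, -0.231, -0.0, 0.0]
contact_force: [-3.0, 1.6, 5.6]
opening: 0.463
finger_force: 52.0
time: 11.05
eef_pos: [0.6093, -0.0988, 0.1259]
tcp_rot: [0.973, -0.231, -0.0, -0.0]
contact_force: [1.0, -1.1, -5.2]
opening: 0.463
finger_force: 50.9
```

```bash
echo '[[0, 0, -0.02, 0, 0, 0, 0], [0, 0, -0.02, 0, 0, 0, 0]]' > rows.txt && python3 inch.py rows.txt
echo '[[0, 0, 0.04, 0, 0, 0, 0], [0, 0, 0.07, 0, 0, 0, 0], [0, 0, 0.07, 0, 0, 0, 0], [0, 0, 0.05, 0, 0, 0, 0], [0, 0, 0.04, 0, 0, 0, 0]]' > rows.txt && python3 inch.py rows.txt
```

```text
time: 11.3
eef_pos: [0.609, -0.0987, 0.1266]
tcp_rot: [0.973, -0.231, -0.001, -0.0]
contact_force: [5.1, -0.6, -17.4]
opening: 0.461
finger_force: 52.3
time: 11.92
eef_pos: [0.6096, -0.099, 0.1256]
tcp_rot: [0.973, -0.231, 0.0, 0.0]
contact_force: [-0.6, -0.3, -3.4]
opening: 0.459
finger_force: 53.7
```

The pull of 17 N holds, so it is latched. I'll press it back down, then release.

In the tool's units: 0.005 m is 0.05, 0.004 m is 0.04.

```bash
echo '[[0, 0, 0.02, 0, 0, 0, 0], [0, 0, 0.04, 0, 0, 0, 0], [0, 0, 0.05, 0, 0, 0, 0], [0, 0, 0.05, 0, 0, 0, 0]]' > rows.txt && python3 inch.py rows.txt
echo '[[0, 0, 0, 0, 0, 0, 0.3], [0, 0, 0, 0, 0, 0, 0.5], [0, 0, 0, 0, 0, 0, 1], [0, 0, 0, 0, 0, 0, 1], [0, 0, 0, 0, 0, 0, 1], [0, 0, 0, 0, 0, 0, 1]]' > rows.txt && python3 inch.py rows.txt
```

```text
time: 12.42
eef_pos: [0.6098, -0.099, 0.1237]
tcp_rot: [0.973, -0.231, -0.0, 0.0]
contact_force: [-8.8, 1.4, 11.0]
opening: 0.465
finger_force: 55.3
time: 13.18
eef_pos: [0.6097, -0.099, 0.1202]
tcp_rot: [0.973, -0.231, -0.0, -0.0]
contact_force: [-0.2, 0.2, 0.3]
opening: 0.996
finger_force: 0.0
```

```bash
echo '[[0, 0, -0.3, 0, 0, 0, 1], [0, 0, -0.6, 0, 0, 0, 1], [0, 0, -1, 0, 0, 0, 1], [0, 0, -1.3, 0, 0, 0, 0], [0, 0, -1.3, 0, 0, 0, 0], [0, 0, -1.3, 0, 0, 0, 0], [0, 0, -1.3, 0, 0, 0, 0], [0, 0, -1.3, 0, 0, 0, 0], [0, 0, -1.3, 0, 0, 0, 0]]' > rows.txt && python3 inch.py rows.txt
python3 - <<'E'
from plant import ctrl
from h import *
s=ctrl.get_state();print(s["eef_pos"],s["opening"],R.from_quat(s["tcp_rot"]).as_matrix().round(4).tolist())
c=ctrl.read_camera("wrist");d=ctrl.read_camera("scene");np.savez("pics/w5.npz",**c);np.savez("pics/s5.npz",**d)
u=proj(c,(.6075,-.0985,.164)).astype(int);print(u,proj(d,(.6075,-.0985,.1)))
a=c["pixels"][u[1]-70:u[1]+70,u[0]-50:u[0]+50,::-1];b=d["pixels"][252:322,325:375,::-1]
cv2.imwrite("pics/5.png",np.hstack([cv2.resize(a,(400,560),interpolation=cv2.INTER_CUBIC),cv2.resize(b,(400,560),interpolation=cv2.INTER_CUBIC)]))
E
```

```text
time: 14.3
eef_pos: [0.6094, -0.0989, 0.2495]
tcp_rot: [0.973, -0.231, -0.001, -0.0]
contact_force: [-0.2, -0.6, 0.6]
opening: -0.004
finger_force: 0.0
[ 0.60941826 -0.09893281  0.24950357] -0.0036455611111629875 [[0.8932, -0.4496, -0.0012], [-0.4496, -0.8932, 0.0004], [-0.0013, 0.0002, -1.0]]
[320 248] [349.60496973 291.2064953 ]
```

View pics/5.png

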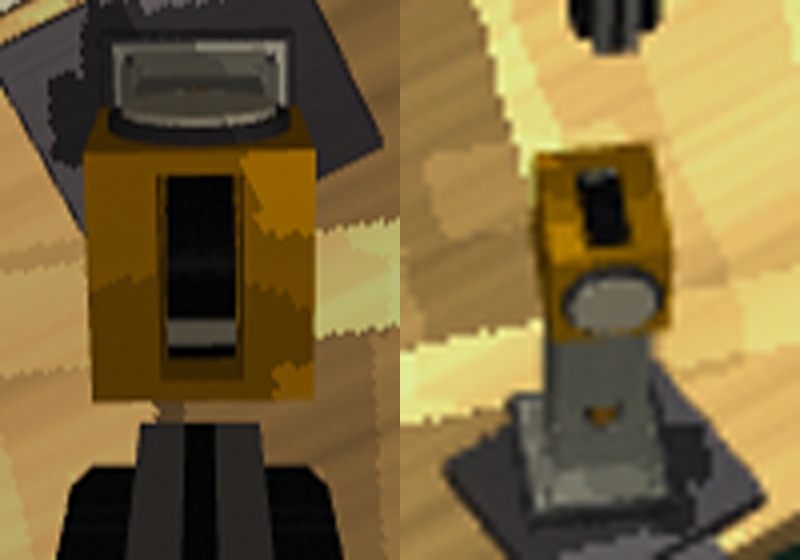

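The mark sits at the wheel's rear (crop y 330), so the dimmer is at 0. The shut fingertips are about 15 mm wide, enough to cover the wheel. The button shows in the hole at (602,415). I'll approach the wheel from the rear.

The rows are not in the units I measure in: shifts go in units of 100 mm and turns go in units of 0.1 rad. I convert before sending: -0.01 m is -0.1, 0.075 m is 0.75.

```bash
echo '[[-0.1, 0, 0.3, 0, 0, 0, 0], [-0.12, 0, 0.6, 0, 0, 0, 0], [-0.12, 0, 0.75, 0, 0, 0, 0], [-0.12, 0, 0.75, 0, 0, 0, 0]]' > rows.txt && python3 inch.py rows.txt
echo '[[0, 0, 0.02, 0, 0, 0, 0], [0, 0, 0.04, 0, 0, 0, 0], [0, 0, 0.06, 0, 0, 0, 0], [0, 0, 0.06, 0, 0, 0, 0]]' > rows.txt && python3 inch.py rows.txt
```

```text
time: 14.9
eef_pos: [0.5984, -0.0934, 0.1742]
tcp_rot: [0.973, -0.231, -0.001, -0.0]
contact_force: [0.2, 0.3, -0.1]
opening: -0.001
finger_force: 0.0
time: 15.4
eef_pos: [0.5992, -0.0937, 0.1698]
tcp_rot: [0.973, -0.231, 0.0, 0.0]
contact_force: [0.4, 0.4, 0.6]
opening: 0.005
finger_force: 0.2
```

In the tool's units: 0.002 m is 0.02, 0.001 m is 0.01.

```bash
echo '[[0, 0, 0.01, 0, 0, 0, 0], [0, 0, 0.02, 0, 0, 0, 0], [0, 0, 0.02, 0, 0, 0, 0]]' > rows.txt && python3 inch.py rows.txt
echo '[[0.03, 0, 0, 0, 0, 0, 0], [0.06, 0, 0, 0, 0, 0, 0], [0.09, 0, 0, 0, 0, 0, 0], [0.12, 0, 0, 0, 0, 0, 0], [0.12, 0, 0, 0, 0, 0, 0]]' > rows.txt && python3 inch.py rows.txt
echo '[[0.03, 0, 0, 0, 0, 0, 0], [0.06, 0, 0, 0, 0, 0, 0], [0.09, 0, 0, 0, 0, 0, 0], [0.12, 0, 0, 0, 0, 0, 0], [0.12, 0, 0, 0, 0, 0, 0]]' > rows.txt && python3 inch.py rows.txt
```

```text
time: 15.78
eef_pos: [0.5992, -0.0937, 0.1679]
tcp_rot: [0.973, -0.231, 0.0, 0.0]
contact_force: [0.7, -0.5, 3.1]
opening: -0.003
finger_force: 1.5
time: 16.4
eef_pos: [0.6101, -0.0991, 0.1675]
tcp_rot: [0.973, -0.231, 0.0, -0.0]
contact_force: [0.2, 0.1, 3.8]
opening: -0.004
finger_force: 1.9
time: 17.02
eef_pos: [0.6204, -0.1045, 0.1671]
tcp_rot: [0.973, -0.231, -0.0, -0.0]
contact_force: [0.5, 1.1, 3.1]
opening: -0.001
finger_force: 1.6
```

Lift, go back, and make a second stroke.

```bash
echo '[[0, 0, -0.08, 0, 0, 0, 0], [0, 0, -0.15, 0, 0, 0, 0], [-0.12, 0, -0.15, 0, 0, 0, 0], [-0.24, 0, -0.15, 0, 0, 0, 0], [-0.24, 0, -0.07, 0, 0, 0, 0], [-0.24, 0, -0.02, 0, 0, 0, 0], [-0.24, 0, 0, 0, 0, 0, 0], [-0.24, 0, 0, 0, 0, 0, 0]]' > rows.txt && python3 inch.py rows.txt
echo '[[0.03, 0, 0, 0, 0, 0, 0], [0.06, 0, 0, 0, 0, 0, 0], [0.09, 0, 0, 0, 0, 0, 0], [0.12, 0, 0, 0, 0, 0, 0], [0.12, 0, 0, 0, 0, 0, 0]]' > rows.txt && python3 inch.py rows.txt
echo '[[0.03, 0, 0, 0, 0, 0, 0], [0.06, 0, 0, 0, 0, 0, 0], [0.09, 0, 0, 0, 0, 0, 0], [0.12, 0, 0, 0, 0, 0, 0]]' > rows.txt && python3 inch.py rows.txt
echo '[[0, 0, -0.08, 0, 0, 0, 0], [0, 0, -0.15, 0, 0, 0, 0], [-0.12, 0, -0.5, 0, 0, 0, 0], [-0.12, 0, -0.8, 0, 0, 0, 0], [-0.12, 0, -0.8, 0, 0, 0, 0], [-0.12, 0, -0.8, 0, 0, 0, 0]]' > rows.txt && python3 inch.py rows.txt
python3 - <<'E'
from plant import ctrl
from h import *
c=ctrl.read_camera("wrist");d=ctrl.read_camera("scene");np.savez("pics/w6.npz",**c);np.savez("pics/s6.npz",**d)
a=c["pixels"][178:318,270:370,::-1];b=d["pixels"][252:322,325:375,::-1]
cv2.imwrite("pics/6.png",np.hstack([cv2.resize(a,(400,560),interpolation=cv2.INTER_CUBIC),cv2.resize(b,(400,560),interpolation=cv2.INTER_CUBIC)]))
E
```

```text
time: 18.02
eef_pos: [0.5991, -0.0937, 0.1677]
tcp_rot: [0.973, -0.231, -0.0, -0.0]
contact_force: [-1.8, 0.8, 2.7]
opening: -0.002
finger_force: 1.7
time: 18.65
eef_pos: [0.6101, -0.0992, 0.1675]
tcp_rot: [0.973, -0.231, 0.0, 0.0]
contact_force: [-1.3, 1.0, 4.5]
opening: -0.0
finger_force: 1.9
time: 19.15
eef_pos: [0.6208, -0.1046, 0.1674]
tcp_rot: [0.973, -0.231, 0.0, 0.0]
contact_force: [-0.7, 0.6, 3.5]
opening: -0.001
finger_force: 1.4
time: 19.9
eef_pos: [0.6092, -0.0989, 0.2463]
tcp_rot: [0.973, -0.231, -0.001, -0.0]
contact_force: [-0.6, 0.2, -0.4]
opening: -0.001
finger_force: 0.0
```

View pics/6.png

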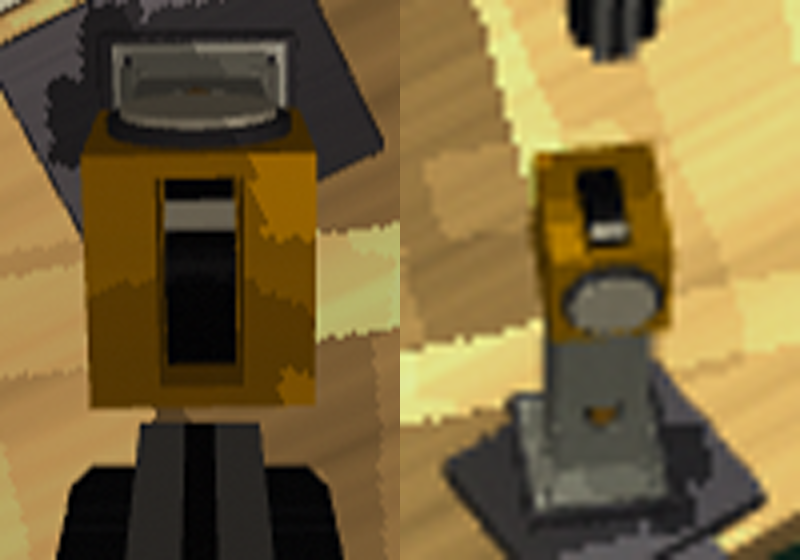

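The mark is now at the front (crop y 215) and the button still shows. I'll compute its angle, using the rear mark at 0 rad as the reference.

Run:
```python
from h import *
from scipy.optimize import brentq
t=np.radians(-26.6);X=np.array([np.cos(t),np.sin(t),0]);res=[]
def row(n):
    g=np.load(f"pics/{n}.npz")["pixels"][215:275,315:325].max(2).mean(1);m=g>65
    r=np.arange(215,275)[m];return r,(r*g[m]).sum()/g[m].sum()
w5,w6=dict(np.load("pics/w5.npz")),dict(np.load("pics/w6.npz"))
r5,v5=row("w5");r6,v6=row("w6");print(r5,v5,r6,v6)
def pt(s,a):return np.array([.6075,-.0985,0])+X*(s+.018*np.sin(a))+np.array([0,0,.152+.018*np.cos(a)])
s=brentq(lambda s:proj(w5,pt(s,-.8))[1]-v5,-.01,.01)
print("shift",s)
a=brentq(lambda a:proj(w6,pt(s,a))[1]-v6,-.2,1.4);print("angle",a,"dimmer",a+.8)
```

```text
[215 216 217 218 219 220 221 259 260 261 262 263 273 274] 238.64868336544635 [216 217 218 219 220 221 222 228 229 230 231 232 233 234 274] 227.30227474554275Traceback (most recent call last):
  File "<stdin>", line 10, in <module>
    r = _zeros._brentq(f, a, b, xtol, rtol, maxiter, args, full_output, disp)
ValueError: f(a) and f(b) must have different signs
```

Run:
```python
from h import *
from scipy.optimize import brentq
t=np.radians(-26.6);X=np.array([np.cos(t),np.sin(t),0])
w5,w6=dict(np.load("pics/w5.npz")),dict(np.load("pics/w6.npz"))
print(w5["pixels"][250:270,320].max(1),w6["pixels"][222:240,320].max(1))
def pt(s,a):return np.array([.6075,-.0985,0])+X*(s+.018*np.sin(a))+np.array([0,0,.152+.018*np.cos(a)])
for v5 in(260.5,261):
  s=brentq(lambda s:proj(w5,pt(s,-.8))[1]-v5,-.02,.02)
  print("shift",s,"dimmer",.8+brentq(lambda a:proj(w6,pt(s,a))[1]-231,-.2,1.4), "row at 1.6:",proj(w6,pt(s,.8))[1])
```

```text
[ 5  7  5  5  5  4  4 22 61 80 77 78 80 71 40  2  3 29 55 62] [ 79   7   5   5   3  29  80 106 102 103 102 103  98  59   1   6   6   6]
shift 0.004134293945702103 dimmer 1.3929409141110247 row at 1.6: 226.0766638649156
shift 0.0037568579263502037 dimmer 1.4145797610028632 row at 1.6: 226.61461916402104
```

Run:
```python
from h import *
from scipy.optimize import brentq
t=np.radians(-26.6);X=np.array([np.cos(t),np.sin(t),0]);o=np.array([.6075,-.0985,0])
for n,f,r,m in(("w5",150,401,260.8),("w6",153,407,231.)):
  w=dict(np.load(f"pics/{n}.npz"));row=lambda p:proj(w,p)[1]
  e=[brentq(lambda s:row(o+X*s+[0,0,.164])-(178+v/4-.4),-.05,.05) for v in(f,r)];s=sum(e)/2
  a=brentq(lambda a:row(o+X*(s+.018*np.sin(a))+[0,0,.152+.018*np.cos(a)])-m,-1.4,1.4)
  print(n,"len",e[0]-e[1],"centre",s,"dimmer",a+.8)
```

```text
w5 len 0.04636105494333349 centre 0.0008895566388780526 dimmer 0.2909205797002654
w6 len 0.04633375143122678 centre 0.0008771100943909711 dimmer 1.5868176810188896
```

Measured from the head's own edges, the dimmer went from 0.29 to 1.59 rad. The second full stroke only slipped against the stop, so the wheel is at its end. The lamp is latched and the gripper is clear, so I'm handing in.

Run:
```python
from plant import ctrl
print(ctrl.sign_off())
```

```text
the job is handed in; nothing more can be done
None
```

I handed the job in at about 20 s. The lamp is seated on the collar with the button out through the hole; it held a 17 N pull, after which I pressed it back down. The thumbwheel is at its forward stop, about 1.59 of 1.6 rad by camera, and nothing else on the shelf was handled.

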